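# Two-button start of a jeweller's bench press

### The job

Push the die carriage of the bench press fully home with the fingertips, then press the two black buttons of the start box together, one fingertip on each, and hold both right down for three seconds so that the two punches dwell on the die, then let go and move clear. Never press one button without the other or before the carriage is home, and leave the other things on the bench where they are.

Things in the scene. Friction and masses are not known exactly. Their poses are not given: they have to be found in the camera images.
- press: Fixed two-post press, green crosshead. Origin on the bench under the carriage's front face when home; x points into the press (the way the carriage is pushed), z up. Bed 110 mm wide, 12 mm high, x -80 to +220, edge strips (|y| 48 to 54) up to z=22. Posts at x=130, y=+-64; crosshead from x=92 to 168, z 170 to 215; punch rods up to z=265 (mm).
- carriage_front (a point): Middle of the flat front face of the die carriage, 34 mm above the bench; its axes are those of the press. The carriage is a steel block 190 mm long, 92 mm wide, running from 15 to 53 mm above the bench, with a die and two silver blanks on top. It slides along the bed and stays where it is left (friction about 2 N).
- carriage (a joint): Travel of the carriage along the press's +x, m: 0 fully out, 0.060 fully home against its stop. It starts between 0 and 0.02.
- punch_a_face (a point): Centre of the underside of the punch at x=130, y=+22 mm of the press, 84 mm above the bench at rest. It follows button start_a at once, 2.5 times its depth: 64 mm above the bench when the button is fully down.
- punch_b_face (a point): Same for the punch at y=-22 mm, which follows button start_b.
- start_box: Fixed aluminium box, 85 mm (x) by 125 mm (y), 35 mm high, with the two buttons on its top. Origin at the centre of its underside, z up; the buttons stand at y=+28 and y=-28 mm, 56 mm apart.
- start_a_top (a point): Centre of the top of the button at y=+28 mm of the start box, 59 mm above the bench when up. Black, round, 24 mm in diameter, in a round dark steel collar 40 mm in diameter whose top is 12 mm below the unpressed button's top. The point moves with the button.
- start_b_top (a point): Same for the button at y=-28 mm.
- start_a (a joint): Press depth of the button at y=+28 mm, m: 0 up, 0.008 fully down. Spring: about 1.2 N to start, 4 N fully down; springs back by itself.
- start_b (a joint): Same for the button at y=-28 mm.
- jar: Bystander: jar, 42 mm in diameter, 60 mm high, beside the press. Origin at its foot. Leave alone.
- dapping_punch: Bystander: steel punch standing on its foot, 36 mm in diameter, 50 mm high, beside the press. Origin at its foot. Leave alone.
- brooch: Bystander: round dark brooch with silver petals, 44 mm in diameter, 5 mm thick, beside the start box. Origin at its underside. Leave alone.
- scrap_tin: Bystander: open steel tin, 70 by 95 mm, 22 mm high, beyond the start box. Origin at its underside. Leave alone.
- graver: Bystander: graver with a wooden handle, some 200 mm long, lying beside the start box along its x; origin near its middle, on the bench. Leave alone.
- ring_blank: Bystander: plain steel ring lying flat, 26 mm in diameter, 8 mm high, on the near side of the start box. Origin at its underside. Leave alone.
Mind the look-alikes: they are no part of the job. Of the things like the start_box, leave any that is blue; of the rest the larger one is meant.

How it is judged:
On the way, in this order (a step that is already met when the one before it is completed fails the run):
1. the carriage is pushed home (value of joint carriage above 0.055 m), for 0.2 s.
2. both buttons are held down together for two and a half seconds without a break (value of joint each of start_a, start_b above 0.005 m), for 2.5 s.
At the end, for the whole second after the job is handed in: The carriage is still home (within 5 mm of its stop) and both buttons are up again (within 1.5 mm), after both were held down together (over 5 mm of their 8 mm) for at least 2.5 s without a break (value of joint carriage above 0.055 m and value of joint each of start_a, start_b below 0.0015 m); the robot touches nothing.
It fails at once if a button is pressed (over 4 mm) before the carriage is home (value of joint carriage below 0.05 m and value of joint any of start_a, start_b above 0.004 m).
It fails at once if one button is pressed (over 5 mm) while the other is up (under 1 mm) ((value of joint start_a above 0.005 m and value of joint start_b below 0.001 m) or (value of joint start_b above 0.005 m and value of joint start_a below 0.001 m)).
It fails at once if a bystander is moved or lifted by more than 25 mm (distance of any of jar, dapping_punch, brooch, scrap_tin, graver, ring_blank from where it was at the start of the episode above 0.025 m).
It also fails if it takes over 64 s, if anything falls off the work surface, if the arm or the gripper's body presses on something with over 40 N, if the wrist force passes 120 N, or if a joint passes its speed limit or range.

### The arm

A 6-joint arm with a two-finger parallel gripper is mounted at the origin on the work surface. World frame = base frame: x ahead of the robot, y to its left, z up, the work surface at z = 0. Lengths are in m, angles in rad, forces in N, time in s.
With the tool pointing down it reaches from about 0.375 to 0.9 m from the base axis. Payload 3.1 kg.
Tool frame: the origin (TCP) lies between the finger pads; the fingertips stand manip.nose_length ahead of it and the grasp point (between the pads) lies 5 mm behind it (manip.nose_length is the distance from the TCP to the fingertips, in m); z points along the fingers, y is the line along which they close (so a half turn about z gives the same grasp; the last joint's range is limited). The gripper opens to 85 mm and grips with 20 to 120 N. Pads are 22 mm wide; open, the fingers measure 114 mm over their backs; the gripper's body (76 mm by 85 mm) begins 54 mm behind the grasp point. The pads swing forward as they close: fully open they stand 13 mm farther back than shut.
Start: joints at [0.941, 0.527, 1.433, -0, 1.181, -0.178], TCP at [0.273, 0.562, 0.245] pointing down, gripper open.
Joint ranges: [-3.08, 3.08], [-0.75, 2.2], [0.22, 2.44], [-1.43, 4.57], [0, 2.65], [-2.85, 2.85]. Speed limits (rad/s): [2.79, 2.79, 3.14, 3.14, 3.14, 3.14].

### API

Orientations are given as a unit quaternion [x, y, z, w].
In Python, from station import monitor, eyes, job, manip gives the robot as it stands.
- The arm moves only by the shell command python3 -m pendant 'ROWS' [FORCE]. ROWS is JSON, a list that holds one entry, the list of rows, each a list of 7 numbers: the shift along the tool's x, y, z as a fraction of full scale, then the turn, a rotation vector about the tool's x, y, z as a fraction of full scale, then the opening, from 0 (shut) to 1 (fully open). A call has 1 to 20 rows; each row shifts and turns the commanded pose from where the row before left it, along the tool's axes as they then stand; what a row does not reach is not made up. Full scale, the value 1, is 800 mm for a shift and 0.12 rad for a turn. A row lasts 1/10 s, in which the tool goes at most 50 mm and 8.59 degrees, less where a joint would pass 70% of its speed; a pose out of reach is approached as far as the arm can. A call with a number of a shift or a turn outside -1 to 1 is refused whole. A call with a gripper value outside its range is refused whole. The fingers move at their own pace and stop on an object; FORCE is the grip in N (left out, the last holds). Time passes only in rows, so rows that do not move let the fingers close. It gives the time, the measured TCP pose, the force, the opening and the grip force at its end, in the units of the state.
- monitor.sense(): the state, without advancing time (a new reading comes with each control period).
- eyes.snapshot(name): name is "scene" or "side" or "wrist"; returns a dict with "pixels" (384x512x3 uint8, red, green, blue), "depth" (384x512 float32, m along the optical axis (not along the pixel's ray), 0 where there is no reading), "intrinsics" (3x3 intrinsics, pixels), "eye" and "attitude" of the camera in the world. Camera axes: x right, y down, z forward; pixel columns grow to the right and rows downward; lengths in m; the calibration is good to about 2 mm. A picture is of the moment at which its call begins.
- job.sign_off(): hands the job in; it is judged then, once.
The state is a dict: "t": time; "q": joint angles; "qd": joint speeds; "tau": joint torques, N m; "tcp_pos": TCP position; "tool_rot": TCP orientation; "force": force on the tool from outside, world axes, zero at the start; "ft_torque": the same for the moment, N m; "finger_gap": opening from 0.0 (shut) to 1.0 (fully open); "gripper_force": force on a finger pad.
Only numpy, scipy, OpenCV 4.12 (cv2) and the standard library are available. Lean on these libraries where they do the work, as an engineer would, in place of code of your own. Each camera call takes 0.05 s, during which the arm holds its last target. There are 200 camera calls.

## Working session

There is one attempt and no reset: what is moved stays moved. The work goes in short steps, Python scripts to look and compute and a shell command to move; the robot and the scene stay as the last step left them, time stands still between calls to the robot, and variables do not carry over. Pictures are saved under pics/ and viewed, at most 10 in all, crops included, and the job is handed in when it is done.

```bash
mkdir -p pics; ls; cat > h.py <<'E'
import numpy as np, cv2
from scipy.spatial.transform import Rotation as R
from station import monitor, eyes, job, manip
def snap(name,fn=None):
    s=eyes.snapshot(name)
    if fn: cv2.imwrite('pics/'+fn, cv2.cvtColor(s['pixels'],cv2.COLOR_RGB2BGR))
    return s
def cloud(s):
    K=np.array(s['intrinsics']);d=s['depth'];v,u=np.mgrid[:d.shape[0],:d.shape[1]]
    p=np.stack([(u-K[0,2])/K[0,0]*d,(v-K[1,2])/K[1,1]*d,d],-1)
    A=np.array(s['attitude']); A=R.from_quat(A).as_matrix() if A.size==4 else A
    w=p@A.T+np.array(s['eye']); w[d==0]=np.nan
    return w
E
python3 - <<'E'
from h import *
for n in('scene','side','wrist'):
    s=snap(n,n+'0.png'); np.savez('pics/'+n+'0.npz',w=cloud(s),p=s['pixels']); print(n,s['eye'],s['attitude'])
print(monitor.sense(),manip.nose_length)
E
```

```text
pics
scene [1.18293854 0.50676453 0.88707708] [ 0.40683865  0.83574723 -0.33230739 -0.15993959]
side [ 0.4815987  -0.61296301  0.6160273 ] [ 0.90307048 -0.08369077  0.02695356 -0.42039633]
wrist [0.20055194 0.59658064 0.37318705] [0.83669384 0.52410722 0.08384261 0.1350017 ]
{'t': 0.15, 'q': array([ 9.40483917e-01,  5.28267088e-01,  1.43361896e+00, -2.63718798e-05,
        1.18143780e+00, -1.78484328e-01]), 'qd': array([-0.00051757, -0.00061923, -0.0039478 , -0.00081626,  0.00047846,
       -0.00087955]), 'tau': array([ 3.99838991e-04, -4.42744195e+01, -1.78274721e+01, -2.70011797e-04,
        5.63176887e-03,  1.68716480e-05]), 'tcp_pos': array([0.27252806, 0.56185051, 0.24454604]), 'tool_rot': array([ 2.23992298e-01,  9.74590530e-01, -8.00574567e-04, -3.29371309e-04]), 'force': array([ 0.02216709, -0.19741414,  0.22420836]), 'ft_torque': array([-0.02812662, -0.03532341,  0.0210799 ]), 'gripper_force': 0.0, 'finger_gap': 0.9959852859780898} 0.014
```

View pics/scene0.png

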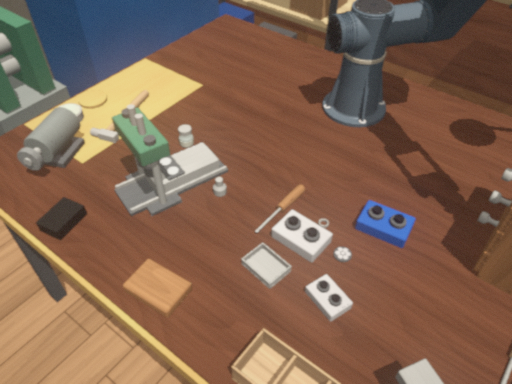

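View pics/side0.png

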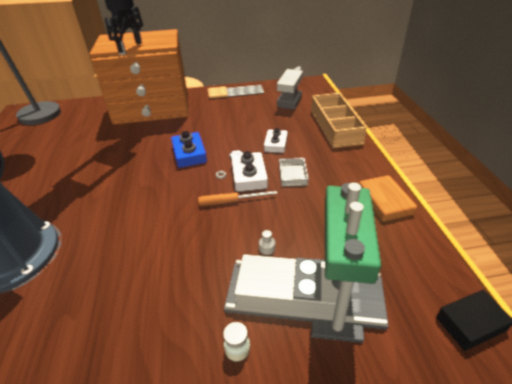

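The scene view shows the press (carriage front near (215,155), green crosshead at (140,137)), the larger white start box at (302,233), a blue box at (386,222) and a small white box at (328,297). In the side view the carriage front is at (240,280) and the box is at (249,172).

```bash
python3 - <<'E'
from h import *
def rect(P,n):
    P=P[:,:2].astype(np.float32)*1000
    r=cv2.minAreaRect(P); print(n,len(P),np.round(r[0],1),np.round(r[1],1),round(r[2],2)); print(np.round(cv2.boxPoints(r),0).tolist())
for n,b,c in(('scene',(270,205,335,262),(112,140,232,212)),('side',(228,145,270,192),(222,250,395,335))):
    z=np.load(f'pics/{n}0.npz');w=z['w'];p=z['p'].astype(int)
    def roi(b): return w[b[1]:b[3],b[0]:b[2]].reshape(-1,3)
    a=roi(b); 
    m=(a[:,2]>.029)&(a[:,2]<.04); rect(a[m],n+' box'); print('ztop',np.median(a[m][:,2]))
    m=(a[:,2]>.0525)&(a[:,2]<.066); q=a[m][:,:2]
    _,l,cen=cv2.kmeans(q.astype(np.float32),2,None,(3,50,1e-5),5,cv2.KMEANS_PP_CENTERS); print('buttons',cen, [np.ptp(q[l[:,0]==i],axis=0) for i in (0,1)], [np.median(a[m][l[:,0]==i][:,2]) for i in (0,1)])
    a=roi(c); m=(a[:,2]>.049)&(a[:,2]<.057); rect(a[m],n+' carr')
    m=(a[:,2]>.006)&(a[:,2]<.06); rect(a[m],n+' bed')
    a=w.reshape(-1,3); cc=p.reshape(-1,3); m=(cc[:,1]>cc[:,0]*1.3)&(cc[:,1]>cc[:,2]*1.1)&(a[:,2]>.2)&(a[:,2]<.225)&(a[:,0]<.9)&(a[:,1]>-.2)
    rect(a[m],n+' crosshead')
E
```

```text
scene box 1051 [571.2 172.5] [125.3  88.1] 88.44
[[525.0, 111.0], [614.0, 109.0], [617.0, 234.0], [529.0, 236.0]]
ztop 0.034280317835171825
buttons [[0.57118845 0.14569166]
 [0.57272387 0.20121177]] [array([0.0229532 , 0.02131621]), array([0.02400229, 0.02207522])] [np.float64(0.057491318935804725), np.float64(0.05776301513744292)]
scene carr 982 [ 605.8 -190.1] [169.6 205.9] 67.91
[[479.0, -230.0], [669.0, -307.0], [733.0, -150.0], [542.0, -73.0]]
scene bed 3846 [ 589.9 -266.5] [327.4 316.1] 51.78
[[364.0, -297.0], [613.0, -493.0], [815.0, -236.0], [567.0, -40.0]]
scene crosshead 220 [ 699.2 -184.3] [46.3 69.2] 73.54
[[659.0, -197.0], [726.0, -216.0], [739.0, -172.0], [673.0, -152.0]]
side box 625 [570.6 171.6] [126.2  84.8] 88.05
[[526.0, 110.0], [611.0, 107.0], [615.0, 233.0], [530.0, 236.0]]
ztop 0.0345313422679282
buttons [[0.5695764  0.14160892]
 [0.5711354  0.19801112]] [array([0.0239353 , 0.02470137]), array([0.02191863, 0.02248484])] [np.float64(0.05837319741648972), np.float64(0.05826546589799819)]
side carr 2811 [ 579.6 -230.2] [166.9 185.1] 89.12
[[486.0, -312.0], [671.0, -315.0], [673.0, -148.0], [488.0, -145.0]]
side bed 7919 [ 622.5 -215.6] [214.2 312.9] 86.39
[[460.0, -313.0], [772.0, -332.0], [785.0, -119.0], [473.0, -99.0]]
side crosshead 373 [ 694.9 -187. ] [47.6 72.1] 73.17
[[654.0, -199.0], [723.0, -220.0], [736.0, -175.0], [667.0, -154.0]]
```

```bash
python3 - <<'E'
from h import *
for n,c in(('scene',(112,140,232,212)),('side',(222,250,395,335))):
    z=np.load(f'pics/{n}0.npz');w=z['w']
    for lo,hi in((.047,.058),(.016,.026)):
        m=((w[...,2]>lo)&(w[...,2]<hi)).astype(np.uint8); k=np.zeros_like(m);k[c[1]:c[3],c[0]:c[2]]=1;m*=k
        if lo>.03: m=cv2.morphologyEx(m,cv2.MORPH_OPEN,np.ones((3,3)))
        N,l,st,_=cv2.connectedComponentsWithStats(m)
        for i in 1+np.argsort(-st[1:,4])[:3]:
            P=w[l==i][:,:2].astype(np.float32)*1000; r=cv2.minAreaRect(P)
            print(n,lo,st[i],np.round(r[0],1),np.round(r[1],1),round(r[2],2),np.round(cv2.boxPoints(r)).tolist())
    # height map picture
    m=(w[...,2]>.008)
E
```

```text
scene 0.047 [173 143  45  31 827] [ 549.8 -203.5] [ 97.2 105.6] 72.06 [[485.0, -233.0], [585.0, -266.0], [615.0, -173.0], [515.0, -141.0]]
scene 0.047 [162 174   6  10  48] [ 659.2 -208.4] [34.8 13. ] 57.99 [[644.0, -220.0], [655.0, -227.0], [674.0, -197.0], [663.0, -190.0]]
scene 0.047 [216 177   6   5  26] [570.  -94.4] [18.  13.4] 41.75 [[559.0, -95.0], [568.0, -105.0], [581.0, -93.0], [572.0, -83.0]]
scene 0.016 [165 166  61  30 286] [ 588.1 -164. ] [ 17.2 191.4] 73.78 [[494.0, -146.0], [678.0, -199.0], [682.0, -183.0], [499.0, -129.0]]
scene 0.016 [115 172  40  18 116] [ 690.  -288.8] [ 59.  107.8] 33.53 [[636.0, -260.0], [695.0, -350.0], [744.0, -317.0], [685.0, -228.0]]
scene 0.016 [130 196  28  16  91] [ 737.2 -209.7] [12.7 77.9] 73.65 [[698.0, -205.0], [773.0, -227.0], [776.0, -215.0], [702.0, -193.0]]
side 0.047 [ 236  255  103   50 2818] [ 588.3 -215. ] [ 93.6 185.5] 72.44 [[486.0, -232.0], [663.0, -288.0], [691.0, -198.0], [514.0, -142.0]]
side 0.047 [338 317   4   4  15] [ 655.6 -312.9] [1.3 6. ] 67.57 [[653.0, -312.0], [658.0, -315.0], [659.0, -313.0], [653.0, -311.0]]
side 0.016 [226 302 109  17 727] [ 563.5 -258.4] [ 12.  197.9] 72.37 [[467.0, -234.0], [656.0, -294.0], [660.0, -283.0], [471.0, -223.0]]
side 0.016 [345 316  42   9 192] [ 710.  -306.5] [ 8.2 71.6] 72.45 [[675.0, -300.0], [743.0, -321.0], [745.0, -313.0], [677.0, -292.0]]
side 0.016 [333 322  11   8  33] [ 656.9 -310.3] [ 7.1 18.4] 61.81 [[647.0, -309.0], [663.0, -318.0], [667.0, -311.0], [650.0, -303.0]]
```

```bash
python3 -m pendant '[[[0,0,0,0,0,-0.65,0],[0,0,0,0,0,-0.65,0],[-0.05,-0.03,0,0,0,0,0],[-0.05,-0.03,0,0,0,0,0],[-0.05,-0.03,0,0,0,0,0],[-0.05,-0.03,0,0,0,0,0],[-0.05,-0.03,0,0,0,0,0],[-0.05,-0.03,0,0,0,0,0],[-0.05,-0.03,0,0,0,0,0],[-0.05,-0.03,0,0,0,0,0],[-0.011,-0.0575,0,0,0,0,0],[-0.011,-0.0575,0,0,0,0,0],[-0.011,-0.0575,0,0,0,0,0],[-0.011,-0.0575,0,0,0,0,0],[-0.011,-0.0575,0,0,0,0,0],[-0.011,-0.0575,0,0,0,0,0]]]' 40
cat >> h.py <<'E'
U=np.array([np.cos(np.radians(-17)),np.sin(np.radians(-17))]);Nn=np.array([-U[1],U[0]])
def st():
    s=monitor.sense();M=R.from_quat(s['tool_rot']).as_matrix();p=s['tcp_pos']
    print('t',round(s['t'],2),'tcp',np.round(p,4),'u,n',np.round([p[:2]@U,p[:2]@Nn],4),'yawY',np.degrees(np.arctan2(M[1,1],M[0,1])).round(2),'zax',np.round(M[:,2],3),'F',np.round(s['force'],2),'gap',round(s['finger_gap'],3)); return p,M
E
python3 -c "
from h import *
st()"
```

```text
t: 1.75
tcp_pos: [0.4924, 0.0042, 0.2453]
tool_rot: [0.147, 0.989, -0.0, -0.0]
force: [0.4, -1.4, 0.1]
finger_gap: -0.0
gripper_force: 0.0
t 1.75 tcp [0.4924 0.0042 0.2453] u,n [0.4697 0.148 ] yawY 73.06 zax [-0. -0. -1.] F [ 0.39 -1.43  0.08] gap -0.0
```

```bash
python3 -m pendant '[[[-0.0083,-0.0455,0,0,0,0,0],[-0.0083,-0.0455,0,0,0,0,0],[-0.0083,-0.0455,0,0,0,0,0],[-0.0083,-0.0455,0,0,0,0,0],[-0.0083,-0.0455,0,0,0,0,0],[0,0,0.04,0,0,0,0],[0,0,0.04,0,0,0,0],[0,0,0.04,0,0,0,0],[0,0,0.04,0,0,0,0],[0,0,0,0,0,0,0]]]'
python3 -c "
from h import *
st(); snap('side','side1.png'); s=cv2.imread('pics/side1.png')[200:340,180:420]; cv2.imwrite('pics/side1c.png',cv2.resize(s,None,fx=3,fy=3))"
```

```text
t: 2.75
tcp_pos: [0.4691, -0.1764, 0.1139]
tool_rot: [0.148, 0.989, 0.002, -0.004]
force: [-0.6, 0.2, 0.4]
finger_gap: 0.003
gripper_force: 0.0
t 2.75 tcp [ 0.4691 -0.1764  0.1139] u,n [ 0.5002 -0.0315] yawY 73.03 zax [-0.008  0.005 -1.   ] F [-0.59  0.23  0.43] gap 0.003
```

View pics/side1c.png

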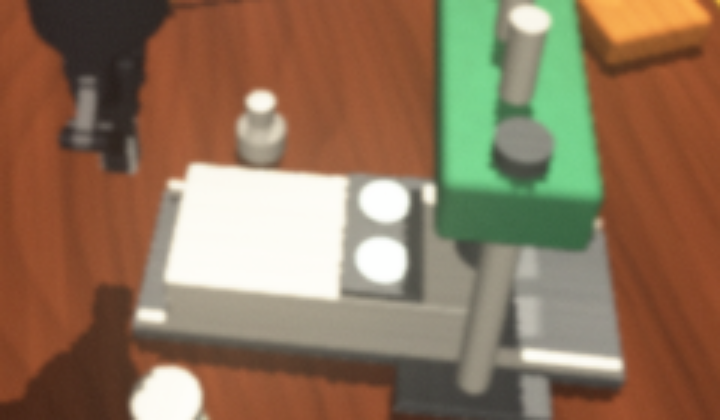

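The crop shows the closed fingers hanging (100,140) in front of and above the carriage front, clear of the dapping punch (260,130) and jar. Next I lower and push.

```bash
python3 -m pendant '[[[0,0,0.03,0,0,0,0],[0,0,0.03,0,0,0,0],[0,0,0.03,0,0,0,0],[0,0,0,0,0,0,0],[0,0,0,0,0,0,0]]]'; python3 -c "
from h import *
st()"; python3 -m pendant '[[[-0.014,0.0,0,0,0,0,0],[-0.014,0,0,0,0,0,0],[-0.014,0,0,0,0,0,0],[-0.014,0,0,0,0,0,0],[-0.014,0,0,0,0,0,0],[-0.01,0,0,0,0,0,0],[0,0,0,0,0,0,0]]]'; python3 -c "
from h import *
st()"
```

```text
t: 3.3
tcp_pos: [0.4726, -0.1783, 0.0466]
tool_rot: [0.147, 0.989, -0.0, 0.001]
force: [-0.4, -0.0, -0.4]
finger_gap: -0.0
gripper_force: 0.0
t 3.3 tcp [ 0.4726 -0.1783  0.0466] u,n [ 0.504  -0.0323] yawY 73.06 zax [ 0.002 -0.001 -1.   ] F [-0.4  -0.   -0.43] gap -0.0
t: 4.0
tcp_pos: [0.5353, -0.1975, 0.0454]
tool_rot: [0.147, 0.989, -0.001, 0.002]
force: [-0.1, -0.8, 0.9]
finger_gap: 0.004
gripper_force: 0.0
t 4.0 tcp [ 0.5353 -0.1975  0.0454] u,n [ 0.5697 -0.0324] yawY 73.06 zax [ 0.004 -0.002 -1.   ] F [-0.09 -0.76  0.95] gap 0.004
```

```bash
python3 -m pendant '[[[-0.006,0,0,0,0,0,0],[-0.006,0,0,0,0,0,0],[0,0,0,0,0,0,0]]]'|grep -E 'tcp|force'; python3 -m pendant '[[[-0.004,0,0,0,0,0,0],[0,0,0,0,0,0,0]]]'|grep -E 'tcp|force';  python3 -m pendant '[[[-0.004,0,0,0,0,0,0],[0,0,0,0,0,0,0]]]'|grep -E 'tcp|force'; python3 - <<'E'
from h import *
st(); s=snap('side','side2.png'); w=cloud(s); c=(222,240,395,335)
m=((w[...,2]>.047)&(w[...,2]<.058)).astype(np.uint8); k=np.zeros_like(m);k[c[1]:c[3],c[0]:c[2]]=1;m=cv2.morphologyEx(m*k,cv2.MORPH_OPEN,np.ones((3,3)))
N,l,stt,_=cv2.connectedComponentsWithStats(m); i=1+np.argmax(stt[1:,4]); P=w[l==i][:,:2]; print(stt[i],np.percentile(P@U,[0,.5,2,50]),np.percentile(P@Nn,[1,99]))
E
```

```text
tcp_pos: [0.5428, -0.1995, 0.0452]
force: [-0.9, 0.1, 0.3]
gripper_force: 0.1
tcp_pos: [0.5441, -0.1998, 0.0451]
force: [-3.9, 0.6, 1.3]
gripper_force: 2.0
tcp_pos: [0.5442, -0.1997, 0.045]
force: [-10.0, 0.4, 5.6]
gripper_force: 4.7
t 4.7 tcp [ 0.5442 -0.1997  0.045 ] u,n [ 0.5788 -0.0318] yawY 73.1 zax [-0.009  0.004 -1.   ] F [-9.99  0.36  5.64] gap 0.001
[ 267  258   70   47 2381] [0.59060653 0.59141503 0.59370436 0.64480235] [-0.0795619   0.01061115]
```

```bash
python3 -m pendant '[[[-0.004,0,0,0,0,0,0],[0,0,0,0,0,0,0],[0,0,0,0,0,0,0]]]'|grep -E 'tcp|force'; python3 -m pendant '[[[0.02,0,0,0,0,0,0],[0.03,0,0,0,0,0,0],[0,0,-0.04,0,0,0,0.25],[0,0,-0.04,0,0,0,0.5],[0,0,-0.04,0,0,0,0.5],[0,0,-0.04,0,0,0,0.5],[0,0,0,0,0,0,0.5]]]'
python3 - <<'E'
from h import *
p,M=st(); s=snap('side','side3.png'); w=cloud(s); c=(222,240,395,335)
m=((w[...,2]>.047)&(w[...,2]<.058)).astype(np.uint8); k=np.zeros_like(m);k[c[1]:c[3],c[0]:c[2]]=1;m=cv2.morphologyEx(m*k,cv2.MORPH_OPEN,np.ones((3,3)))
N,l,stt,_=cv2.connectedComponentsWithStats(m); i=1+np.argmax(stt[1:,4]); P=w[l==i][:,:2]; print(stt[i],np.percentile(P@U,[0,.5,2,50]))
ang=np.radians(88.4-np.degrees(np.arctan2(M[1,1],M[0,1]))); print('turn rows z',-ang/.12)
M2=R.from_rotvec([0,0,ang]).as_matrix()@M; print('shift frac after turn',M2.T@(np.array([.571,.172,p[2]])-p)/.8)
E
```

```text
tcp_pos: [0.5443, -0.1995, 0.0447]
force: [-14.9, 0.9, 8.7]
gripper_force: 7.2
t: 5.75
tcp_pos: [0.5169, -0.1925, 0.1781]
tool_rot: [0.147, 0.989, -0.002, 0.006]
force: [1.9, -1.2, 0.4]
finger_gap: 0.501
gripper_force: 0.0
t 5.75 tcp [ 0.5169 -0.1925  0.1781] u,n [ 0.5506 -0.0329] yawY 73.05 zax [ 0.011 -0.007 -1.   ] F [ 1.87 -1.19  0.42] gap 0.501
[ 267  258   69   47 2390] [0.59058347 0.59131605 0.59298202 0.6445463 ]
turn rows z -2.2327078011199144
shift frac after turn [-0.05488094  0.45730306 -0.00064363]
```

```bash
python3 -m pendant '[[[0,0,0,0,0,-0.744,0.5],[0,0,0,0,0,-0.744,0.5],[0,0,0,0,0,-0.744,0.5],[-0.0055,0.0457,0,0,0,0,0.5],[-0.0055,0.0457,0,0,0,0,0.5],[-0.0055,0.0457,0,0,0,0,0.5],[-0.0055,0.0457,0,0,0,0,0.5],[-0.0055,0.0457,0,0,0,0,0.5],[-0.0055,0.0457,0,0,0,0,0.5],[-0.0055,0.0457,0,0,0,0,0.5],[-0.0055,0.0457,0,0,0,0,0.5],[-0.0055,0.0457,0,0,0,0,0.5],[-0.0055,0.0457,0,0,0,0,0.5],[0,0,0.04,0,0,0,0.5],[0,0,0.03,0,0,0,0.5],[0,0,0,0,0,0,0.5],[0,0,0,0,0,0,0.5]]]'
python3 - <<'E'
from h import *
p,M=st(); a=snap('wrist','wr4.png'); b=snap('side','sd4.png')
w=cloud(a)
np.savez('pics/wr4.npz',w=w)
q=b['pixels'][100:220,190:330]; big=cv2.resize(cv2.cvtColor(q,cv2.COLOR_RGB2BGR),(448,384),interpolation=cv2.INTER_CUBIC)
cv2.imwrite('pics/c4.png',np.hstack([cv2.resize(cv2.imread('pics/wr4.png'),(352,384)) if 0 else cv2.imread('pics/wr4.png'),big])[:,:800] if 0 else cv2.resize(np.hstack([cv2.imread('pics/wr4.png'),big]),(800,320)))
E
```

```text
t: 7.5
tcp_pos: [0.5668, 0.1737, 0.1162]
tool_rot: [0.014, 1.0, -0.0, -0.001]
force: [1.2, -0.6, 0.1]
finger_gap: 0.498
gripper_force: 0.0
t 7.5 tcp [0.5668 0.1737 0.1162] u,n [0.4913 0.3319] yawY 88.39 zax [-0.002 -0.    -1.   ] F [ 1.24 -0.65  0.12] gap 0.498
```

View pics/c4.png

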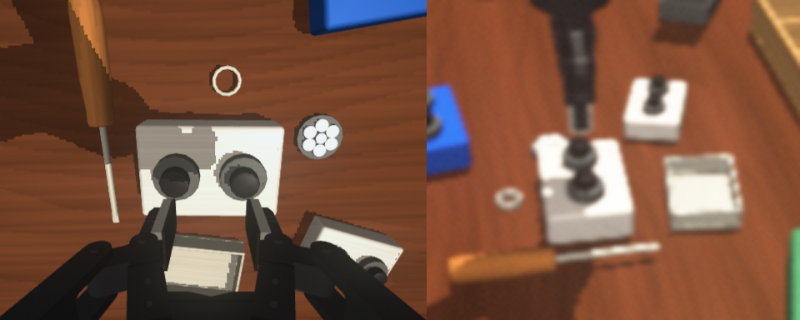

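The wrist view shows the buttons at about (175,178) and (242,178) and the fingertips at (167,205) and (252,205). The fingers straddle the right spacing roughly. I'll measure both in the tool frame.

```bash
python3 - <<'E'
from h import *
p,M=st(); w=np.load('pics/wr4.npz')['w']; t=(w-p)@M
z=w[...,2]
m=(z>.052)&(z<.064)&(np.hypot(w[...,0]-.571,w[...,1]-.172)<.06)
q=w[m];_,l,c=cv2.kmeans(q[:,:2].astype(np.float32),2,None,(3,50,1e-5),5,cv2.KMEANS_PP_CENTERS)
for i in(0,1):
    g=q[l[:,0]==i]; print('btn mean',c[i],'bbox mid',(g.max(0)+g.min(0))[:2]/2,np.ptp(g,axis=0)[:2],'z',np.median(g[:,2]))
m=(z>.033)&(z<.037)&(np.hypot(w[...,0]-.571,w[...,1]-.172)<.1)
r=cv2.minAreaRect(w[m][:,:2].astype(np.float32)*1000); print('box',r)
for sg in(-1,1):
    f=t[(t[...,2]>-.01)&(t[...,2]<.03)&(np.abs(t[...,0])<.025)&(sg*t[...,1]>.005)&(sg*t[...,1]<.06)]
    print('finger',len(f),'x',np.percentile(f[:,0],[1,50,99]).round(4),'y',np.percentile(f[:,1],[1,50,99]).round(4),'zmax',np.percentile(f[:,2],[50,90,99]).round(4))
    f=f[f[:,2]>0]; print('  tip y',np.percentile(f[:,1],[1,50,99]).round(4) if len(f) else 0)
E
```

```text
t 7.6 tcp [0.5681 0.1736 0.118 ] u,n [0.4925 0.3322] yawY 88.37 zax [ 0.002  0.    -1.   ] F [-0.22  0.79 -0.18] gap 0.493
btn mean [0.56725436 0.1445675 ] bbox mid [0.56834483 0.14418861] [0.02295784 0.02348477] z 0.05892746876623933
btn mean [0.56917    0.19942604] bbox mid [0.57062875 0.19976861] [0.02437862 0.02358389] z 0.058924818883161784
box ((569.5718383789062, 172.00396728515625), (123.57182312011719, 84.2218246459961), 88.13859558105469)
finger 857 x [-0.0097  0.0077  0.0121] y [-0.0351 -0.024  -0.0217] zmax [-0.0008  0.0084  0.0128]
  tip y [-0.0347 -0.0231 -0.0217]
finger 862 x [-0.0099  0.0077  0.0121] y [0.0206 0.0229 0.0341] zmax [-0.001   0.008   0.0129]
  tip y [0.0206 0.022  0.0335]
```

```bash
python3 -m pendant '[[[-0.0025,-0.002,0.024,0,0,0,0.5],[0,0,0.024,0,0,0,0.5],[0,0,0,0,0,0,0.5],[0,0,0,0,0,0,0.5]]]'|grep -E 'tcp|force'; python3 -m pendant '[[[0,0,0.005,0,0,0,0.5],[0,0,0.005,0,0,0,0.5],[0,0,0,0,0,0,0.5]]]'|grep -E 'tcp|force';python3 -m pendant '[[[0,0,0.005,0,0,0,0.5],[0,0,0.004,0,0,0,0.5],[0,0,0,0,0,0,0.5]]]'|grep -E 'tcp|force'
```

```text
tcp_pos: [0.5699, 0.172, 0.0799]
force: [0.5, -0.3, -0.1]
gripper_force: 0.0
tcp_pos: [0.5696, 0.1722, 0.0713]
force: [-0.1, 0.8, 0.7]
gripper_force: 0.0
tcp_pos: [0.5697, 0.1722, 0.0642]
force: [-0.9, -0.8, 6.6]
gripper_force: 3.5
```

```bash
python3 -m pendant '[[[0,0,0.004,0,0,0,0.5],[0,0,0.003,0,0,0,0.5],[0,0,0,0,0,0,0.5]]]'|grep -E 'tcp|force'; python3 - <<'E'
from h import *
p,M=st(); s=snap('scene','sc5.png'); snap('side','sd5.png')
a=cv2.imread('pics/sc5.png')[90:260,100:350]; b=cv2.imread('pics/sd5.png')[90:345,190:400]
cv2.imwrite('pics/c5.png',np.hstack([cv2.resize(a,(470,320)),cv2.resize(b,(264,320))]))
E
```

```text
tcp_pos: [0.5698, 0.1722, 0.0629]
force: [-6.6, -1.7, 30.1]
gripper_force: 15.5
t 8.9 tcp [0.5698 0.1722 0.0629] u,n [0.4945 0.3313] yawY 88.43 zax [ 0.002 -0.    -1.   ] F [-6.59 -1.66 30.09] gap 0.5
```

View pics/c5.png

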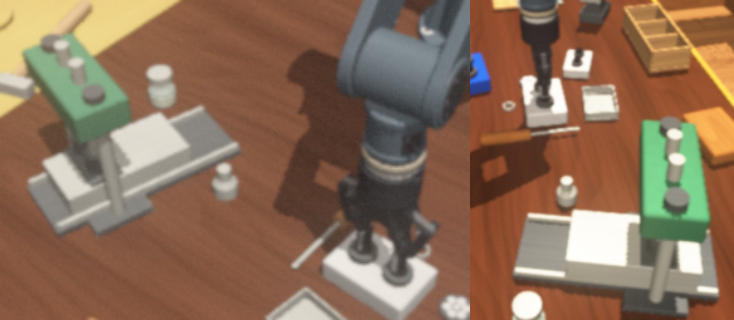

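The picture shows a fingertip on each button of the larger white box, the carriage home, and the punch rods lower than before. I'll check the rod heights numerically while holding.

```bash
python3 -m pendant '[[[0,0,0,0,0,0,0.5],[0,0,0,0,0,0,0.5],[0,0,0,0,0,0,0.5],[0,0,0,0,0,0,0.5],[0,0,0,0,0,0,0.5],[0,0,0,0,0,0,0.5],[0,0,0,0,0,0,0.5],[0,0,0,0,0,0,0.5],[0,0,0,0,0,0,0.5],[0,0,0,0,0,0,0.5],[0,0,0,0,0,0,0.5],[0,0,0,0,0,0,0.5],[0,0,0,0,0,0,0.5],[0,0,0,0,0,0,0.5],[0,0,0,0,0,0,0.5],[0,0,0,0,0,0,0.5],[0,0,0,0,0,0,0.5],[0,0,0,0,0,0,0.5],[0,0,0,0,0,0,0.5],[0,0,0,0,0,0,0.5]]]'|grep -E 'tcp|force'; python3 - <<'E'
from h import *
st(); print(monitor.sense()['ft_torque'])
w0=np.load('pics/scene0.npz')['w']; w1=cloud(snap('scene'))
o=.5914*U
for w,n in((w0,'rest'),(w1,'now')):
    a=w.reshape(-1,3); u=a[:,:2]@U-.5925; v=a[:,:2]@Nn+.0338
    for y in(.022,-.022):
        f=a[(np.hypot(u-.13,v-y)<.014)&(a[:,2]>.221)&(a[:,2]<.3)]; print(n,y,len(f),np.percentile(f[:,2],[50,90,98]).round(4) if len(f) else 0)
E
```

```text
tcp_pos: [0.5698, 0.1722, 0.0629]
force: [-8.1, -1.4, 30.6]
gripper_force: 15.2
t 11.0 tcp [0.5698 0.1722 0.0629] u,n [0.4945 0.3313] yawY 88.43 zax [ 0.003 -0.    -1.   ] F [-8.1  -1.43 30.65] gap 0.505
[-0.2569674   1.22559862 -0.04319046]
rest 0.022 146 [0.2489 0.2646 0.2659]
rest -0.022 122 [0.2513 0.2642 0.2656]
now 0.022 90 [0.2372 0.2447 0.246 ]
now -0.022 84 [0.2377 0.2448 0.2457]
```

Both punches are fully down by 20 mm. I'll hold 1.4 s more, then lift straight up and clear.

```bash
python3 -m pendant '[[[0,0,0,0,0,0,0.5],[0,0,0,0,0,0,0.5],[0,0,0,0,0,0,0.5],[0,0,0,0,0,0,0.5],[0,0,0,0,0,0,0.5],[0,0,0,0,0,0,0.5],[0,0,0,0,0,0,0.5],[0,0,0,0,0,0,0.5],[0,0,0,0,0,0,0.5],[0,0,0,0,0,0,0.5],[0,0,0,0,0,0,0.5],[0,0,0,0,0,0,0.5],[0,0,0,0,0,0,0.5],[0,0,0,0,0,0,0.5]]]'|grep -E 'tcp|force'; python3 -m pendant '[[[0,0,-0.01,0,0,0,0.5],[0,0,-0.02,0,0,0,0.5],[0,0,-0.04,0,0,0,0.5],[0,0,-0.04,0,0,0,0.5],[0,0,-0.04,0,0,0,0.5],[0,0,0,0,0,0,0.5],[0,0,0,0,0,0,0.5],[0,0,0,0,0,0,0.5]]]'|grep -E 'tcp|force'; python3 - <<'E'
from h import *
st(); w=cloud(snap('scene')); a=w.reshape(-1,3); u=a[:,:2]@U-.5925; v=a[:,:2]@Nn+.0338
for y in(.022,-.022):
    f=a[(np.hypot(u-.13,v-y)<.014)&(a[:,2]>.221)&(a[:,2]<.3)]; print(y,np.percentile(f[:,2],98).round(4))
w=cloud(snap('side')); c=(222,240,395,335)
m=((w[...,2]>.047)&(w[...,2]<.058)).astype(np.uint8); k=np.zeros_like(m);k[c[1]:c[3],c[0]:c[2]]=1;m=cv2.morphologyEx(m*k,cv2.MORPH_OPEN,np.ones((3,3)))
N,l,s,_=cv2.connectedComponentsWithStats(m); i=1+np.argmax(s[1:,4]); print(np.percentile(w[l==i][:,:2]@U,[0,.5,2]))
E
```

```text
tcp_pos: [0.5697, 0.1722, 0.0629]
force: [-6.6, -1.1, 31.2]
gripper_force: 15.2
tcp_pos: [0.5681, 0.1721, 0.1768]
force: [-1.1, 0.1, -0.8]
gripper_force: 0.0
t 13.25 tcp [0.5681 0.1721 0.1768] u,n [0.493  0.3307] yawY 88.4 zax [-0.003 -0.    -1.   ] F [-1.11  0.08 -0.83] gap 0.499
0.022 0.2657
-0.022 0.2659
[0.5904927  0.59128021 0.59294506]
```

Punches are back up, the carriage is still home and the arm is clear.

```bash
python3 -c "
from h import *
print(job.sign_off())"
```

```text
the job is handed in; nothing more can be done
None
```

The carriage is pushed home, both buttons of the larger white start box were held fully down together for over 3 s and are up again, the arm is clear, and the job is handed in; the sign-off call returned no verdict.

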